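Roll the dowels onto the chalk line

TASK

Roll the two round dowels sideways over the rubber-faced board, pushing with the fingertips, until each lies lengthwise on the white chalk line: they end up in one row along it, the left one towards the line's left end and the right one towards its right end, centred over the line and parallel to it. Do not pick the dowels up or push them off the board, and leave the square offcuts on the board and the other things on the bench where they are. Finish with both dowels lying still.

Things in the scene. Friction and masses are not known exactly. Their poses are not given: they have to be found in the camera images.
- board: The fixed layout board, 340 mm (x) by 440 mm (y), 18 mm thick, plywood with a black rubber top face, flat on the bench. Origin at the centre of its underside; z up. No raised edges. The rubber has some rolling drag and grip: a dowel pushed slowly (30 mm/s) stops within about 2 mm, one pushed fast runs on. Pushed at or just above mid-height it rolls; with a fingertip high on its back it can wedge.
- chalk_line (a point): The middle of the white chalk line, on the board's top face (18 mm above the bench). The line is 4 mm wide and 380 mm long and runs along this frame's y axis (y to the left as the robot sees it); x points across it, away from the robot; z up.
- dowel_left: Round beech dowel, diameter 32 mm, length 110 mm, about 80 g, lying on the board's left part (+y half of the line's frame), at the start 75 to 115 mm to one side or the other of the chalk line and within 0.1 rad of parallel. Origin on its axis at mid-length, 16 mm above the board's top; its y axis runs along the dowel and stays level, x and z turn as it rolls. Rolls straight across its axis at a light push.
- dowel_right: Round beech dowel, diameter 32 mm, length 110 mm, about 80 g, lying on the board's right part (-y half of the line's frame), at the start 75 to 115 mm to one side or the other of the chalk line and within 0.1 rad of parallel. Origin on its axis at mid-length, 16 mm above the board's top; its y axis runs along the dowel and stays level, x and z turn as it rolls. Rolls straight across its axis at a light push.
- offcut_left: A square-edged beech offcut, 28 mm wide, 110 mm long (its y axis), 28 mm high, loose on the board, on the other side of the chalk line from the left dowel. Not to be moved. Origin at the centre of its underside.
- offcut_right: A square-edged beech offcut, 28 mm wide, 110 mm long (its y axis), 28 mm high, loose on the board, on the other side of the chalk line from the right dowel. Not to be moved. Origin at the centre of its underside.
- glue: A glue bottle, 60 mm across, 150 mm tall, standing on the bench to the left of the board. Origin at the centre of its foot. Bystander.
- hammer: A hammer lying on the bench to the left of the board, its handle towards the robot. Bystander.
- tape_roll: A roll of paper tape, 90 mm across, 24 mm high, flat on the bench to the right of the board. Bystander.
- screw_tray: A grey open tray, 130 by 100 mm, 45 mm high, on the bench to the right of the board. Bystander.
Not all that is in view belongs to the job. Leave any orange look-alike of the dowel_left alone. Leave any blue look-alike of the dowel_right alone.

How it is judged:
By the outcome, as a careful person would: the job done as asked, in the order asked, and still so for the second after the job is handed in, with the robot touching nothing.
It also fails if it takes over 72 s, if anything falls off the work surface, if the arm or the gripper's body presses on something with over 40 N, if the wrist force passes 120 N, or if a joint passes its speed limit or range.

ROBOT

A 6-joint arm with a two-finger parallel gripper is mounted at the origin on the work surface. World frame = base frame: x ahead of the robot, y to its left, z up, the work surface at z = 0. Lengths are in m, angles in degrees, forces in N, time in s.
With the tool pointing down it reaches from about 0.35 to 0.85 m from the base axis. Payload 8.1 kg.
Tool frame: the origin (TCP) lies between the finger pads; the fingertips stand 14 mm ahead of it and the grasp point (between the pads) lies 5 mm behind it; z points along the fingers, y is the direction in which the jaws open and shut (so a half turn about z gives the same grasp; the last joint's range is limited). The gripper opens to 85 mm and grips with 20 to 120 N. Pads are 22 mm wide; open, the fingers measure 114 mm over their backs; the gripper's body (76 mm by 85 mm) begins 54 mm behind the grasp point. The pads swing forward as they close: fully open they stand 13 mm farther back than shut.
Start: joints at [-79.148, 7.471, 85.268, -0, 87.261, -4.893], TCP at [0.163, -0.577, 0.245] pointing down, gripper open.
Joint ranges: [-169.43, 169.43], [-51.17, 129.36], [1.28, 143.12], [-76.62, 256.62], [0, 156.53], [-152.29, 152.29]. Speed limits (degrees/s): [136.94, 136.94, 159.86, 180, 180, 180].

INTERFACE

Orientations are given as a 3x3 rotation matrix whose columns are the frame's x, y, z axes.
In Python, from plant import r gives the robot as it stands.
- The arm moves only by the shell command python3 -m crank 'ROWS'. ROWS is a JSON object of lists of equal length, an entry for each row: "linear": the shift along the tool's x, y, z normalised to -1 to 1, where 1 is 0.6 m, a list of three; "dr": the turn, a rotation vector about the tool's x, y, z normalised to -1 to 1, where 1 is 45 degrees, a list of three; "grip": the gripper's target within -1 to 1 (fully open at 1, half-way at 0, shut at -1). In form: {"linear": [[dx, dy, dz], ...], "dr": [[wx, wy, wz], ...], "grip": [grip, ...]}. A call has 1 to 20 rows; each row shifts and turns the commanded pose from where the row before left it, along the tool's axes as they then stand; what a row does not reach is not made up. A row lasts 1/12 s, in which the tool goes at most 41.7 mm and 7.16 degrees, less where a joint would pass 70% of its speed; a pose out of reach is approached as far as the arm can. A call with a number of a shift or a turn outside -1 to 1 is refused whole. A call with a gripper value outside its range is refused whole. The fingers move at their own pace and stop on an object; the grip force is fixed at half the most. Time passes only in rows, so rows that do not move let the fingers close. It gives the time, the measured TCP pose, the force and the opening at its end, in the units of the state.
- r.sense(): the state, without advancing time (a new reading comes with each control period).
- r.get_image(name): name is "scene" or "side" or "wrist"; returns a dict with "pixels" (400x640x3 uint8, red, green, blue), "fx", "fy", "cx", "cy" (pixels), "R" (3x3) and "t" (3): a world point X has camera coordinates R X + t; the wrist camera has in their place "hand_eye" (4x4, takes a point from camera to tool coordinates, whose origin is the TCP and whose axes are the flange's). Camera axes: x right, y down, z forward; pixel columns grow to the right and rows downward; lengths in m; the calibration is good to about 2 mm. A picture is of the moment at which its call begins: read the wrist's pose just before it. There is no depth.
- r.finish_job(): hands the job in, once; it reports no verdict.
The state is a dict: "clock": time; "joint_pos": joint angles; "joint_vel": joint speeds; "tau": joint torques, N m; "tool_pos": TCP position; "tool_rot": TCP orientation; "contact_force": force on the tool from outside, world axes, zero at the start; "torque": the same for the moment, N m; "grip_width": finger opening in m.
Only numpy, scipy, OpenCV 4.12 (cv2) and the standard library are available. Lean on these libraries where they do the work, as an engineer would, in place of code of your own. Each camera call takes 0.05 s, during which the arm holds its last target. There are 200 camera calls.

## Working session

There is one attempt and no reset: what is moved stays moved. The work goes in short steps, Python scripts to look and compute and a shell command to move; the robot and the scene stay as the last step left them, time stands still between calls to the robot, and variables do not carry over. Pictures are saved under pics/ and viewed, on a budget of 10 in all, crops included, one or two more only if the job needs it, and the job is handed in when it is done.

```bash
ls; mkdir -p pics; python3 - <<'E'
from plant import r
import cv2,numpy as np
s=r.sense();print(s)
for n in("scene","side"):
    d=r.get_image(n);cv2.imwrite(f"pics/{n}0.png",d["pixels"][:,:,::-1])
    print(n,{k:(np.round(v,4).tolist()) for k,v in d.items() if k!="pixels"})
E
```

```text
pics
{'clock': 0.0, 'joint_pos': array([-7.91476603e+01,  7.51689451e+00,  8.53312883e+01,  1.58782598e-03,
        8.72602369e+01, -4.89358064e+00]), 'joint_vel': array([-0.01499285, -0.0725593 , -0.070753  ,  0.11212839, -0.04873512,
        0.0140504 ]), 'tau': array([ 2.25461531e-04, -5.69385731e+01, -5.00562215e+01, -1.47450542e-04,
        1.45944738e-02,  3.98358338e-06]), 'tool_pos': array([ 0.16274827, -0.57695322,  0.24420652]), 'tool_rot': array([[ 9.62474959e-01,  2.71370308e-01, -3.29089748e-04],
       [ 2.71370442e-01, -9.62473174e-01,  1.86364991e-03],
       [ 1.88999196e-04, -1.88302160e-03, -9.99998209e-01]]), 'contact_force': array([-0.07517013, -0.0861768 , -0.30790716]), 'torque': array([-0.02003731,  0.05386577, -0.00836065]), 'grip_width': 0.08557927946896436}
scene {'fx': 454.9484, 'fy': 454.9484, 'cx': 321.7963, 'cy': 200.8468, 'R': [[0.5883, 0.8085, 0.0188], [0.5761, -0.4027, -0.7113], [-0.5675, 0.4293, -0.7026]], 't': [-0.2871, -0.2171, 1.455]}
side {'fx': 445.4555, 'fy': 445.4555, 'cx': 313.9122, 'cy': 198.4206, 'R': [[-0.9395, -0.3423, 0.0115], [-0.1918, 0.4981, -0.8456], [0.2837, -0.7967, -0.5337]], 't': [0.43, 0.1432, 1.0727]}
```

View pics/scene0.png

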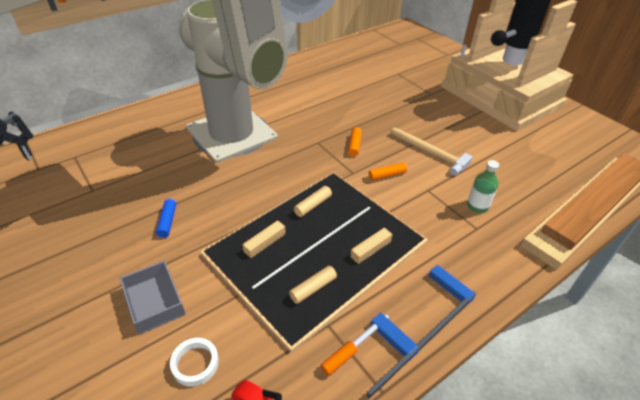

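View pics/side0.png

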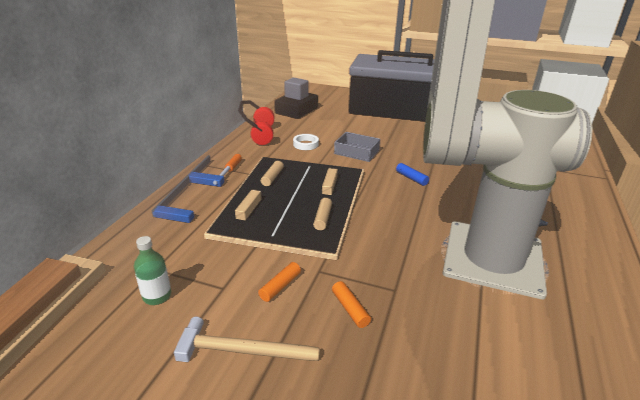

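The scene view faces the robot. The left dowel (round) is at px (313,201), on the near side of the line. The right dowel (round) is at (313,285), on the far side. The square offcuts are at (264,238) and (371,245). The side view agrees: dowels at (323,213) and (272,173).

```bash
cat > h.py <<'E'
import numpy as np,cv2
from plant import r
def cam(n):
    s=r.sense(); d=r.get_image(n)
    if n=="wrist":
        T=np.eye(4);T[:3,:3]=s["tool_rot"];T[:3,3]=s["tool_pos"];M=T@d["hand_eye"]
        R=M[:3,:3].T;t=-R@M[:3,3]
    else: R,t=np.array(d["R"]),np.array(d["t"])
    K=np.array([[d["fx"],0,d["cx"]],[0,d["fy"],d["cy"]],[0,0,1]])
    return d["pixels"],K,R,t
def ray(p,c,z):
    _,K,R,t=c; v=R.T@np.linalg.solve(K,[p[0],p[1],1.]);o=-R.T@t
    return (o+v*(z-o[2])/v[2])
def objs(c):
    im=c[0];hsv=cv2.cvtColor(im,cv2.COLOR_RGB2HSV);H,S,V=cv2.split(hsv)
    dark=((V<60)).astype(np.uint8)
    cs,_=cv2.findContours(cv2.morphologyEx(dark,cv2.MORPH_OPEN,np.ones((3,3))),0,2)
    # board: big dark contour that holds the board region (near world 0.5..)
    best=[q for q in cs if cv2.contourArea(q)>3000]
    out=[]
    for b in best:
        hull=cv2.convexHull(b);m=np.zeros(V.shape,np.uint8);cv2.fillPoly(m,[hull],1);m=cv2.erode(m,np.ones((5,5)))
        wood=((V>75)&(S>60)&(m>0)).astype(np.uint8);wood=cv2.morphologyEx(wood,cv2.MORPH_OPEN,np.ones((3,3)))
        ob=[q for q in cv2.findContours(wood,0,2)[0] if cv2.contourArea(q)>100]
        white=((V>120)&(S<50)&(m>0));ys,xs=np.nonzero(white)
        out.append((hull,ob,np.c_[xs,ys]))
    return out
def report(n):
    c=cam(n)
    for hull,ob,w in objs(c):
        print(n,"hull",cv2.boundingRect(hull),len(ob),len(w))
        if len(w)>30:
            P=np.array([ray(p,c,.018)[:2] for p in w]).astype(np.float32)
            vx,vy,x0,y0=cv2.fitLine(P,cv2.DIST_HUBER,0,1e-3,1e-3).ravel()
            if vy<0:vx,vy=-vx,-vy
            q=(P-[x0,y0])@[vx,vy];mid=np.array([x0,y0])+np.array([vx,vy])*(q.min()+q.max())/2
            print(" line mid",mid.round(4),"angle of y-axis deg",np.degrees(np.arctan2(-vx,vy)).round(2),"len",np.ptp(q).round(3))
        for q in ob:
            (cx,cy),_,_=cv2.minAreaRect(q)
            m=np.zeros(c[0].shape[:2],np.uint8);cv2.drawContours(m,[q],-1,1,-1);ys,xs=np.nonzero(m)
            P=np.array([ray(p,c,.034)[:2] for p in np.c_[xs,ys]]).astype(np.float32)
            (ax,ay),(w_,h_),_=cv2.minAreaRect(P);mu=P.mean(0);u=np.linalg.svd(P-mu,full_matrices=False)[2][0]
            if u[1]<0:u=-u
            print(" obj px",(round(cx),round(cy)),"mean",mu.round(4),"rectc",np.round((ax,ay),4),"size",np.round((w_,h_),3),"ang",np.degrees(np.arctan2(-u[0],u[1])).round(2))
E
python3 -c "
from h import *
report('scene');report('side')"
```

```text
scene hull (207, 175, 214, 168) 4 476
 line mid [ 0.5409 -0.0576] angle of y-axis deg 6.5 len 0.381
 obj px (313, 284) mean [ 0.6418 -0.1369] rectc [ 0.6412 -0.1353] size [0.041 0.126] ang 4.39
 obj px (371, 245) mean [0.6307 0.0418] rectc [0.6303 0.0436] size [0.047 0.131] ang 6.81
 obj px (264, 238) mean [ 0.4658 -0.1574] rectc [ 0.4653 -0.1553] size [0.052 0.127] ang 12.77
 obj px (313, 200) mean [0.4268 0.0145] rectc [0.4264 0.0159] size [0.045 0.136] ang 12.5
side hull (269, 164, 91, 87) 2 7
 obj px (323, 214) mean [0.4296 0.0137] rectc [0.4308 0.0089] size [0.034 0.153] ang 10.8
 obj px (329, 181) mean [ 0.4663 -0.1546] rectc [ 0.467  -0.1575] size [0.035 0.158] ang 11.04
side hull (211, 160, 96, 81) 2 0
 obj px (247, 204) mean [0.6313 0.0451] rectc [0.6317 0.0416] size [0.047 0.149] ang 8.91
 obj px (271, 173) mean [ 0.644  -0.1345] rectc [ 0.6448 -0.136 ] size [0.04  0.148] ang 5.86
```

```bash
python3 -m crank '{"linear":[[0,0,0],[0,0,0],[0.0365,-0.045,-0.007],[0.0365,-0.045,-0.007],[0.0365,-0.045,-0.007],[0.0365,-0.045,-0.007],[0.0365,-0.045,-0.007],[0.0365,-0.045,-0.007],[0.0365,-0.045,-0.007],[0.0365,-0.045,-0.007],[0.0365,-0.045,-0.007],[0.0365,-0.045,-0.007],[0.0365,-0.045,-0.007],[0.0365,-0.045,-0.007],[0.0365,-0.045,-0.007],[0.0365,-0.045,-0.007],[0.0365,-0.045,-0.007],[0.0365,-0.045,-0.007],[0.0365,-0.045,-0.007],[0.0365,-0.045,-0.007]],"dr":[[0,0,0.103],[0,0,0.103],[0,0,0],[0,0,0],[0,0,0],[0,0,0],[0,0,0],[0,0,0],[0,0,0],[0,0,0],[0,0,0],[0,0,0],[0,0,0],[0,0,0],[0,0,0],[0,0,0],[0,0,0],[0,0,0],[0,0,0],[0,0,0]],"grip":[0.3,0.3,0.3,0.3,0.3,0.3,0.3,0.3,0.3,0.3,0.3,0.3,0.3,0.3,0.3,0.3,0.3,0.3,0.3,0.3]}'
python3 -m crank '{"linear":[[0,0,0],[0,0,0]],"dr":[[0,0,0],[0,0,0]],"grip":[0.3,0.3]}'
python3 - <<'E'
from h import *
print(r.sense()["tool_rot"].round(4));c=cam("wrist");cv2.imwrite("pics/w1.png",c[0][:,:,::-1]);report("wrist")
E
```

```text
clock: 1.87
tool_pos: [0.5003, -0.0484, 0.3211]
tool_rot: [[0.994, 0.113, 0.0], [0.113, -0.994, -0.0], [0.0, 0.0, -1.0]]
contact_force: [0.7, -1.5, -0.1]
grip_width: 0.0557
clock: 2.03
tool_pos: [0.5002, -0.0485, 0.3208]
tool_rot: [[0.993, 0.116, -0.0], [0.116, -0.993, 0.0], [-0.0, -0.0, -1.0]]
contact_force: [0.0, -0.5, 0.4]
grip_width: 0.0555
[[ 9.932e-01  1.162e-01 -3.000e-04]
 [ 1.162e-01 -9.932e-01  1.000e-04]
 [-3.000e-04 -1.000e-04 -1.000e+00]]
wrist hull (53, 305, 534, 95) 3 85
 line mid [0.0855 0.0619] angle of y-axis deg 43.06 len 0.144
 obj px (444, 376) mean [ 0.1271 -0.3211] rectc [ 0.1228 -0.3153] size [0.144 0.07 ] ang -52.41
 obj px (184, 376) mean [0.0751 0.1322] rectc [0.0716 0.1246] size [0.069 0.146] ang 65.38
 obj px (315, 333) mean [ 0.2125 -0.0834] rectc [ 0.2113 -0.0833] size [0.11  0.228] ang 5.35
```

View pics/w1.png

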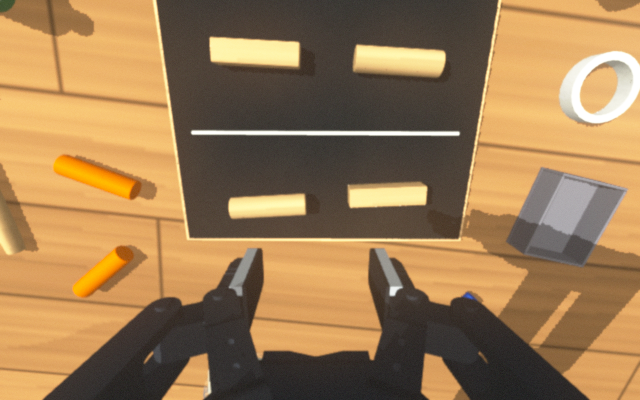

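The wrist view shows both dowels, left at px (267,206) and right at (399,61), with the line along row 132. My board mask latched onto the gripper instead, so I'll mask the gripper out.

```bash
sed -i 's/^    dark=((V<60)).*/    dark=((V<60)).astype(np.uint8); dark[im_cut(c):]=0/' h.py; cat >> h.py <<'E'
CUT=[400]
def im_cut(c): return CUT[0]
E
python3 - <<'E'
from h import *
CUT[0]=243
report("wrist")
E
sed -i 's/V<60/V<TH[0]/; s/^CUT=\[400\]/CUT=[400];TH=[60]/' h.py; python3 - <<'E'
from h import *
i=cv2.cvtColor(cv2.imread("pics/w1.png"),cv2.COLOR_BGR2HSV)
print(i[100,200:460:40].tolist(),i[60,400],i[132,300],i[220,100:200:30].tolist())
CUT[0]=243;TH[0]=80
report("wrist")
E
```

```text
[[17, 68, 75], [14, 72, 71], [18, 46, 66], [8, 45, 63], [16, 47, 70], [15, 53, 67], [19, 66, 73]] [ 23  98 251] [ 30   2 254] [[15, 143, 227], [15, 145, 224], [16, 148, 184], [12, 87, 85]]
wrist hull (171, 0, 323, 237) 6 1353
 line mid [ 0.5426 -0.0577] angle of y-axis deg 6.36 len 0.383
 obj px (275, 199) mean [0.4338 0.002 ] rectc [0.4398 0.0017] size [0.143 0.044] ang -2.62
 obj px (454, 199) mean [ 0.4664 -0.2624] rectc [ 0.468  -0.2597] size [0.031 0.019] ang 81.82
 obj px (388, 206) mean [ 0.4496 -0.1647] rectc [ 0.4473 -0.1673] size [0.085 0.136] ang -2.84
 obj px (467, 76) mean [ 0.6386 -0.2378] rectc [ 0.6319 -0.2343] size [0.078 0.034] ang -76.13
 obj px (397, 56) mean [ 0.6454 -0.1394] rectc [ 0.6476 -0.1393] size [0.042 0.12 ] ang 3.87
 obj px (239, 53) mean [0.6272 0.0723] rectc [0.6182 0.0611] size [0.102 0.154] ang 11.56
```

```bash
sed -i 's/(V>75)/(V>WD[0])/; s/TH=\[60\]/TH=[60];WD=[75]/' h.py; python3 - <<'E'
from h import *
CUT[0]=243;TH[0]=85;WD[0]=130
report("wrist")
E
```

```text
wrist hull (155, 0, 339, 237) 4 1287
 line mid [ 0.5426 -0.058 ] angle of y-axis deg 6.35 len 0.383
 obj px (265, 205) mean [0.4294 0.0154] rectc [0.4291 0.0162] size [0.034 0.116] ang 9.97
 obj px (386, 193) mean [ 0.4667 -0.1576] rectc [ 0.4667 -0.1581] size [0.036 0.116] ang 8.41
 obj px (397, 59) mean [ 0.6449 -0.1392] rectc [ 0.6447 -0.1396] size [0.032 0.118] ang 3.2
 obj px (251, 51) mean [0.6335 0.0446] rectc [0.6333 0.0444] size [0.031 0.115] ang 3.62
```

```bash
python3 -m crank '{"linear":[[-0.0456,-0.0298,0],[-0.0456,-0.0298,0],[-0.0456,-0.0298,0],[-0.0456,-0.0298,0],[0,0,0.058],[0,0,0.058],[0,0,0.058],[0,0,0.058],[0,0,0.058],[0,0,0.058],[0,0,0.058],[0,0,0.03],[0,0,0.02],[0,0,0.008],[0,0,0],[0,0,0]],"dr":[[0,0,0],[0,0,0],[0,0,0],[0,0,0],[0,0,0],[0,0,0],[0,0,0],[0,0,0],[0,0,0],[0,0,0],[0,0,0],[0,0,0],[0,0,0],[0,0,0],[0,0,0],[0,0,0]],"grip":[0.3,0.3,0.3,0.3,0.3,0.3,0.3,0.3,0.3,0.3,0.3,0.3,0.3,0.3,0.3,0.3]}'
python3 - <<'E'
from h import *
c=cam("side");im=c[0][150:280,220:400,::-1];cv2.imwrite("pics/s2.png",cv2.resize(im,None,fx=4,fy=4,interpolation=2))
E
```

```text
clock: 3.62
tool_pos: [0.3832, 0.0081, 0.0431]
tool_rot: [[0.994, 0.112, 0.001], [0.112, -0.994, -0.0], [0.001, 0.0, -1.0]]
contact_force: [-0.2, 0.2, 0.0]
grip_width: 0.0559
```

View pics/s2.png

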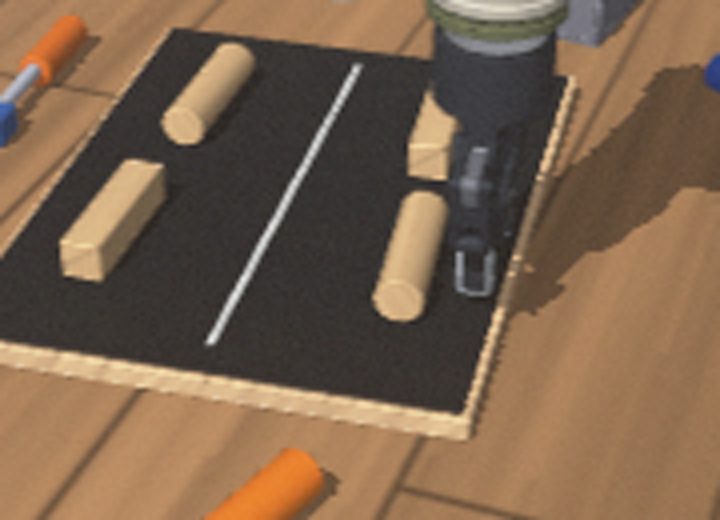

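The left finger stands behind the dowel at crop px (472,293), with a clear gap. I'll check how high its tip is.

```bash
python3 - <<'E'
from h import *
c=cam("side");s=r.sense();R=s["tool_rot"];p=s["tool_pos"]
for ly in(.028,.042):
  for z in(.018,.025,.032,.04):
    X=p+R@[0,-ly,0];X[2]=z;q=c[2]@X+c[3];u=c[1]@(q/q[2]);print(ly,z,((u[:2]-[220,150])*4).round(1))
E
```

```text
0.028 0.018 [469.3 307.4]
0.028 0.025 [469.7 298.5]
0.028 0.032 [470.1 289.6]
0.028 0.04 [470.6 279.3]
0.042 0.018 [465. 320.]
0.042 0.025 [465.5 311.1]
0.042 0.032 [465.9 302.1]
0.042 0.04 [466.4 291.7]
```

```bash
python3 -m crank '{"linear":[[0,0,0.004],[0,0,0.004],[0.004,0,0],[0.004,0,0],[0.004,0,0],[0.004,0,0],[0.004,0,0],[0.004,0,0],[0.004,0,0],[0.004,0,0],[0.004,0,0],[0.004,0,0],[0.004,0,0],[0.004,0,0],[0.004,0,0],[0.004,0,0],[0.004,0,0],[0.004,0,0],[0.004,0,0],[0.004,0,0]],"dr":[[0,0,0],[0,0,0],[0,0,0],[0,0,0],[0,0,0],[0,0,0],[0,0,0],[0,0,0],[0,0,0],[0,0,0],[0,0,0],[0,0,0],[0,0,0],[0,0,0],[0,0,0],[0,0,0],[0,0,0],[0,0,0],[0,0,0],[0,0,0]],"grip":[0.3,0.3,0.3,0.3,0.3,0.3,0.3,0.3,0.3,0.3,0.3,0.3,0.3,0.3,0.3,0.3,0.3,0.3,0.3,0.3]}'
python3 - <<'E'
from h import *
c=cam("side");im=c[0][150:280,220:400,::-1];cv2.imwrite("pics/s3.png",cv2.resize(im,None,fx=4,fy=4,interpolation=2))
E
```

```text
clock: 5.38
tool_pos: [0.4261, 0.0135, 0.0377]
tool_rot: [[0.994, 0.113, 0.0], [0.113, -0.994, 0.0], [0.0, -0.0, -1.0]]
contact_force: [-0.0, 0.3, -0.4]
grip_width: 0.0553
```

View pics/s3.png

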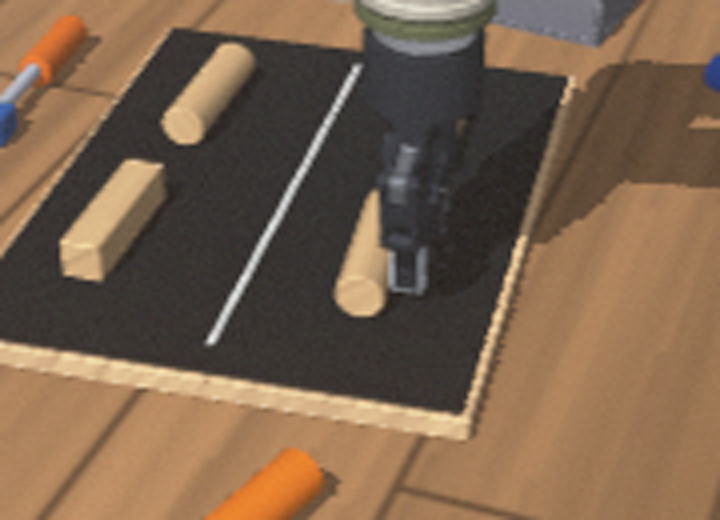

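The dowel rolls ahead of the fingertips, parallel to them, with negligible force.

```bash
python3 -m crank '{"linear":[[0.004,0,0],[0.004,0,0],[0.004,0,0],[0.004,0,0],[0.004,0,0],[0.004,0,0],[0.004,0,0],[0.004,0,0],[0.004,0,0],[0.004,0,0],[0.004,0,0],[0.004,0,0],[0.004,0,0],[0.004,0,0],[0.004,0,0],[0.004,0,0],[0.004,0,0],[0.004,0,0],[0.004,0,0],[0.004,0,0]],"dr":[[0,0,0],[0,0,0],[0,0,0],[0,0,0],[0,0,0],[0,0,0],[0,0,0],[0,0,0],[0,0,0],[0,0,0],[0,0,0],[0,0,0],[0,0,0],[0,0,0],[0,0,0],[0,0,0],[0,0,0],[0,0,0],[0,0,0],[0,0,0]],"grip":[0.3,0.3,0.3,0.3,0.3,0.3,0.3,0.3,0.3,0.3,0.3,0.3,0.3,0.3,0.3,0.3,0.3,0.3,0.3,0.3]}'
python3 -m crank '{"linear":[[0.004,0,0],[0.004,0,0],[0.004,0,0],[0.004,0,0],[0.004,0,0],[0.004,0,0],[0.004,0,0],[0.004,0,0],[0.004,0,0],[0.003,0,0],[0.002,0,0],[0.001,0,0],[0,0,0],[0,0,0],[0,0,0]],"dr":[[0,0,0],[0,0,0],[0,0,0],[0,0,0],[0,0,0],[0,0,0],[0,0,0],[0,0,0],[0,0,0],[0,0,0],[0,0,0],[0,0,0],[0,0,0],[0,0,0],[0,0,0]],"grip":[0.3,0.3,0.3,0.3,0.3,0.3,0.3,0.3,0.3,0.3,0.3,0.3,0.3,0.3,0.3]}'
python3 - <<'E'
from h import *
c=cam("wrist");cv2.imwrite("pics/w4.png",c[0][:,:,::-1])
c=cam("side");cv2.imwrite("pics/s4.png",c[0][:,:,::-1]);report("side")
report("scene")
E
```

```text
clock: 7.1
tool_pos: [0.4738, 0.0189, 0.0377]
tool_rot: [[0.994, 0.113, 0.0], [0.113, -0.994, -0.0], [0.0, 0.0, -1.0]]
contact_force: [0.0, 0.0, -1.2]
grip_width: 0.0555
clock: 8.35
tool_pos: [0.4984, 0.0217, 0.0376]
tool_rot: [[0.994, 0.113, -0.0], [0.113, -0.994, 0.0], [-0.0, -0.0, -1.0]]
contact_force: [0.3, 0.2, -0.7]
grip_width: 0.0557
side hull (278, 157, 83, 86) 1 13
 obj px (329, 181) mean [ 0.4659 -0.153 ] rectc [ 0.4667 -0.1562] size [0.035 0.155] ang 11.23
side hull (349, 79, 104, 44) 0 0
scene hull (206, 170, 215, 173) 5 370
 line mid [ 0.5391 -0.0445] angle of y-axis deg 6.71 len 0.407
 obj px (313, 284) mean [ 0.6418 -0.1369] rectc [ 0.6412 -0.1353] size [0.041 0.126] ang 4.3
 obj px (371, 245) mean [0.6306 0.0418] rectc [0.6304 0.0438] size [0.047 0.132] ang 6.99
 obj px (264, 238) mean [ 0.4666 -0.1581] rectc [ 0.4662 -0.1562] size [0.05  0.125] ang 12.42
 obj px (340, 220) mean [0.5238 0.0297] rectc [0.5236 0.0332] size [0.042 0.135] ang 12.6
 obj px (290, 197) mean [ 0.377  -0.0105] rectc [ 0.3825 -0.0195] size [0.027 0.206] ang 9.64
```

View pics/w4.png

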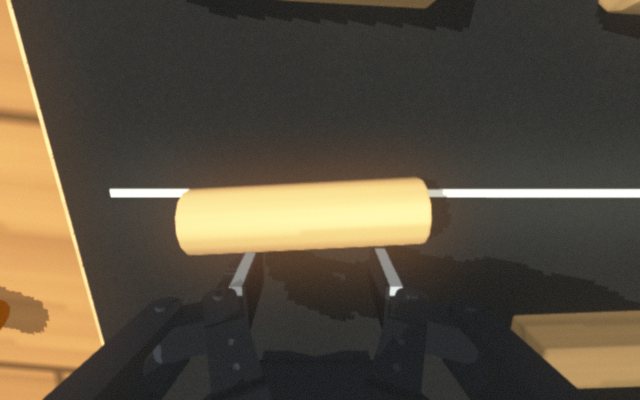

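The dowel is on the line's near edge. Its left end lags at row ~222 and its right end is at ~210, while the line is at row 193, so it is skewed by about 2–3°. I'll measure that relative to the line.

```bash
cat >> h.py <<'E'
def near(cut=None,save=None,c=None):
    "wrist view: dowel blobs relative to the chalk line seen in the same picture"
    c=c or cam("wrist");im=c[0].copy()
    if save: cv2.imwrite(save,im[:,:,::-1])
    H,S,V=cv2.split(cv2.cvtColor(im,cv2.COLOR_RGB2HSV));cut=cut or 258
    R=c[2]
    def comps(m):
        n,l,st,_=cv2.connectedComponentsWithStats(m.astype(np.uint8)); return [(l==i) for i in range(1,n) if st[i,4]>150]
    w=(V>190)&(S<40);w[cut:]=0
    W=[]
    for m in comps(w):
        ys,xs=np.nonzero(m);P=np.array([ray(p,c,.018)[:2] for p in np.c_[xs,ys]])
        d=(P-[.542,-.058])@[.9938,.1115]
        if abs(d).max()<.015: W.append(P)
    P=np.vstack(W).astype(np.float32);vx,vy,x0,y0=cv2.fitLine(P,cv2.DIST_HUBER,0,1e-3,1e-3).ravel()
    if vy<0:vx,vy=-vx,-vy
    ey=np.array([vx,vy]);ex=np.array([vy,-vx]);M=np.array([x0,y0]);M=M+ey*((np.array([.542,-.058])-M)@ey)
    s=r.sense();tp=s["tool_pos"][:2]-M;tx=s["tool_rot"][:2,0]
    print("line ang",np.degrees(np.arctan2(-vx,vy)).round(2),"M",M.round(4),"TCP(line)",(tp@ex).round(4),(tp@ey).round(4),"tool yaw",np.degrees(np.arctan2(tx[1],tx[0])).round(2),"z",s["tool_pos"][2].round(4))
    b=(V>110)&(S>50)&~w;b[cut:]=0;b=cv2.morphologyEx(b.astype(np.uint8),cv2.MORPH_OPEN,np.ones((5,5)))
    for m in comps(b):
        ys,xs=np.nonzero(m);P=np.array([ray(p,c,.034)[:2] for p in np.c_[xs,ys]])-M
        Q=np.c_[P@ex,P@ey];mu=Q.mean(0)
        if abs(mu[0])>.16 or abs(mu[1])>.19: continue
        # axis from the mid of the columns, ends left out
        yb=Q[:,1];lo,hi=np.percentile(yb,[12,88]);bins=np.linspace(lo,hi,15)
        mid=[((Q[k,0].min()+Q[k,0].max())/2,Q[k,1].mean()) for a,e in zip(bins,bins[1:]) for k in [(yb>=a)&(yb<e)] if k.any()]
        mid=np.array(mid);f=np.polyfit(mid[:,1],mid[:,0],1);yc=(yb.min()+yb.max())/2
        print(" blob px",(xs.mean().round(),ys.mean().round()),"line x",np.polyval(f,yc).round(4),"y",yc.round(4),"len",np.ptp(yb).round(3),"skew deg(ccw+)",np.degrees(-np.arctan(f[0])).round(2),"wid",np.ptp(Q[:,0]).round(3))
E
python3 -c "
from h import *
near()"
```

```text
line ang 6.41 M [ 0.5431 -0.0579] TCP(line) -0.0353 0.0841 tool yaw 6.48 z 0.0377
 blob px (np.float64(620.0), np.float64(5.0)) line x 0.08 y -0.0342 len 0.017 skew deg(ccw+) -1.21 wid 0.004
 blob px (np.float64(304.0), np.float64(216.0)) line x -0.0077 y 0.0895 len 0.124 skew deg(ccw+) 3.08 wid 0.04
```

Slow rolling keeps the skew, because a single fingertip just rolls the dowel without yawing it. I'll straddle the dowel diagonally with the open fingers and turn the tool, so both fingertips push on it as a couple.

```bash
python3 -m crank '{"linear":[[-0.008,0,0],[0,0,-0.04],[0,0,-0.043],[0.027,-0.0045,0],[0.027,-0.0045,0],[0,0,0],[0,0,0],[0,0,0],[0,0,0],[0,0,0],[0,0,0],[0,0,0],[0,0,0],[0,0,0],[0,0,0],[0,0,0]],"dr":[[0,0,0],[0,0,0],[0,0,0],[0,0,0],[0,0,0],[0,0,-0.155],[0,0,-0.155],[0,0,-0.155],[0,0,-0.155],[0,0,-0.155],[0,0,-0.155],[0,0,-0.155],[0,0,-0.155],[0,0,-0.155],[0,0,0],[0,0,0]],"grip":[0.3,0.3,0.3,0.65,0.65,0.65,0.65,0.65,0.65,0.65,0.65,0.65,0.65,0.65,0.65,0.65]}'
python3 -c "
from h import *
near(save='pics/w5.png')"
```

```text
clock: 9.93
tool_pos: [0.5251, 0.0302, 0.0874]
tool_rot: [[0.358, 0.934, -0.0], [0.934, -0.358, -0.0], [-0.0, -0.0, -1.0]]
contact_force: [-0.0, 0.0, 0.0]
grip_width: 0.0705
line ang 6.4 M [ 0.543  -0.0579] TCP(line) -0.0079 0.0895 tool yaw 69.0 z 0.0875
 blob px (np.float64(471.0), np.float64(147.0)) line x 0.1003 y 0.0855 len 0.12 skew deg(ccw+) -2.7 wid 0.042
 blob px (np.float64(304.0), np.float64(206.0)) line x -0.0079 y 0.101 len 0.089 skew deg(ccw+) 3.06 wid 0.037
```

View pics/w5.png

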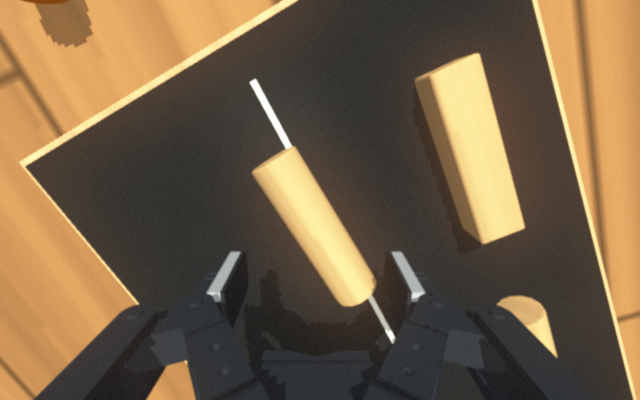

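View: the straddle is centred over the dowel, with the fingertips clear on both sides. I'll go down and turn until the fingertips are nearly touching.

```bash
python3 -m crank '{"linear":[[0,0,0.043],[0,0,0.028],[0,0,0.015],[0,0,0],[0,0,0],[0,0,0],[0,0,0],[0,0,0],[0,0,0]],"dr":[[0,0,0],[0,0,0],[0,0,0],[0,0,0.09],[0,0,0.09],[0,0,0.09],[0,0,0.09],[0,0,0],[0,0,0]],"grip":[0.65,0.65,0.65,0.65,0.65,0.65,0.65,0.65,0.65]}'
python3 -c "
from h import *
near(save='pics/w6.png')"
```

```text
clock: 10.73
tool_pos: [0.5255, 0.0302, 0.0361]
tool_rot: [[0.601, 0.8, 0.0], [0.8, -0.601, -0.0], [0.0, 0.0, -1.0]]
contact_force: [-0.6, 0.1, -0.0]
grip_width: 0.0706
line ang 6.89 M [ 0.5443 -0.0577] TCP(line) -0.0081 0.0895 tool yaw 53.12 z 0.0361
 blob px (np.float64(499.0), np.float64(110.0)) line x 0.1001 y 0.083 len 0.122 skew deg(ccw+) -3.22 wid 0.043
 blob px (np.float64(627.0), np.float64(22.0)) line x 0.155 y 0.0822 len 0.029 skew deg(ccw+) -8.13 wid 0.01
 blob px (np.float64(268.0), np.float64(226.0)) line x -0.0081 y 0.1146 len 0.06 skew deg(ccw+) 12.42 wid 0.037
```

View pics/w6.png

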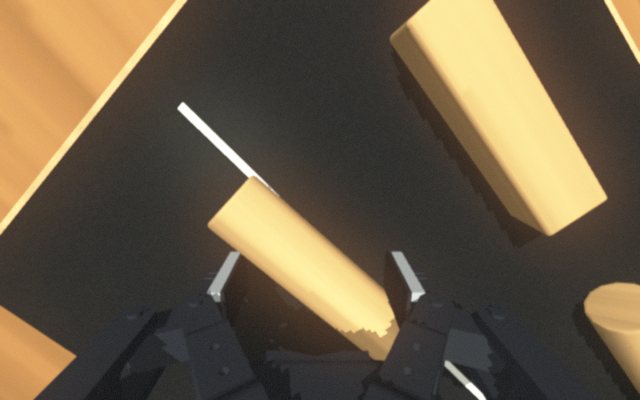

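```bash
python3 -m crank '{"linear":[[0,0,0],[0,0,0],[0,0,0],[0,0,0],[0.0024,0.0023,0],[0.0024,0.0023,0],[0.0024,0.0023,0],[0.0024,0.0023,0],[0,0,0],[0,0,0],[0,0,0],[0,0,0],[0,0,0],[0,0,-0.04],[0,0,-0.043],[0,0,0],[0,0,0]],"dr":[[0,0,0.025],[0,0,0.025],[0,0,0.025],[0,0,0.02],[0,0,0],[0,0,0],[0,0,0],[0,0,0],[0,0,0],[0,0,0],[0,0,-0.06],[0,0,-0.1],[0,0,-0.1],[0,0,0],[0,0,0],[0,0,0],[0,0,0]],"grip":[0.65,0.65,0.65,0.65,0.65,0.65,0.65,0.65,0.65,0.65,0.65,0.65,0.65,0.65,0.65,0.65,0.65]}'
python3 -c "
from h import *
near(save='pics/w7.png')"
```

```text
clock: 12.2
tool_pos: [0.535, 0.0308, 0.0877]
tool_rot: [[0.493, 0.87, 0.004], [0.87, -0.493, -0.0], [0.002, 0.004, -1.0]]
contact_force: [0.3, -0.5, -1.3]
grip_width: 0.0703
line ang 6.44 M [ 0.543  -0.0579] TCP(line) 0.0008 0.0892 tool yaw 60.47 z 0.0862
 blob px (np.float64(444.0), np.float64(135.0)) line x 0.1004 y 0.0856 len 0.119 skew deg(ccw+) -2.75 wid 0.04
 blob px (np.float64(298.0), np.float64(209.0)) line x -0.0003 y 0.0993 len 0.091 skew deg(ccw+) -0.67 wid 0.034
```

The left dowel is now at x −0.3 mm with skew −0.7°. The right dowel gets the same straddle, then I'll roll it across between the fingertips.

```bash
python3 -m crank '{"linear":[[0,0,-0.02],[-0.0255,0.05,0],[-0.0255,0.05,0],[-0.0255,0.05,0],[-0.0255,0.05,0],[-0.0255,0.05,0],[-0.0255,0.05,0],[0,0,0],[0,0,0],[0,0,0],[0,0,0],[0,0,0],[0,0,0],[0,0,0],[0,0,0],[0,0,0],[0,0,0],[0,0,0]],"dr":[[0,0,0],[0,0,0],[0,0,0],[0,0,0],[0,0,0],[0,0,0],[0,0,0],[0,0,-0.157],[0,0,-0.157],[0,0,-0.157],[0,0,-0.157],[0,0,-0.157],[0,0,-0.157],[0,0,-0.157],[0,0,-0.157],[0,0,-0.157],[0,0,0],[0,0,0]],"grip":[0.65,0.65,0.65,0.65,0.65,0.65,0.65,0.65,0.65,0.65,0.65,0.65,0.65,0.65,0.65,0.65,0.65,0.65]}'
python3 -c "
from h import *
near(save='pics/w8.png')"
```

```text
clock: 13.75
tool_pos: [0.6442, -0.1375, 0.0971]
tool_rot: [[-0.557, 0.831, -0.001], [0.831, 0.557, 0.0], [0.001, -0.001, -1.0]]
contact_force: [-0.9, 0.2, -0.5]
grip_width: 0.0705
line ang 6.39 M [ 0.543  -0.0579] TCP(line) 0.0917 -0.0905 tool yaw 123.8 z 0.0972
 blob px (np.float64(58.0), np.float64(92.0)) line x -0.087 y -0.093 len 0.12 skew deg(ccw+) 2.76 wid 0.051
 blob px (np.float64(442.0), np.float64(27.0)) line x 0.0998 y 0.0521 len 0.042 skew deg(ccw+) -9.61 wid 0.035
 blob px (np.float64(328.0), np.float64(205.0)) line x 0.0923 y -0.0812 len 0.095 skew deg(ccw+) -3.14 wid 0.037
```

View pics/w8.png

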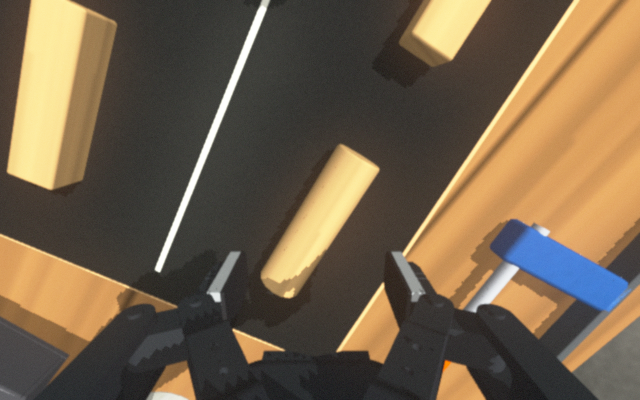

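Straddle is clear on both sides of the right dowel: x 92.3 mm, skew −3.1°. Going down, closing the turn and starting to roll it.

```bash
python3 -m crank '{"linear":[[0,0,0.06],[0,0,0.028],[0,0,0.014],[0,0,0],[0,0,0],[0,0,0],[0,0,0],[0,0,0],[0,0,0],[0,0,0],[0,0,0],[0,0,0]],"dr":[[0,0,0],[0,0,0],[0,0,0],[0,0,-0.09],[0,0,-0.09],[0,0,-0.09],[0,0,-0.09],[0,0,-0.02],[0,0,-0.02],[0,0,-0.025],[0,0,0],[0,0,0]],"grip":[0.65,0.65,0.65,0.65,0.65,0.65,0.65,0.65,0.65,0.65,0.65,0.65]}'
python3 -m crank '{"linear":[[0.0029,-0.00275,0],[0.0029,-0.00275,0],[0.0029,-0.00275,0],[0.0029,-0.00275,0],[0.0029,-0.00275,0],[0.0029,-0.00275,0],[0.0029,-0.00275,0],[0.0029,-0.00275,0],[0.0029,-0.00275,0],[0.0029,-0.00275,0]],"dr":[[0,0,0],[0,0,0],[0,0,0],[0,0,0],[0,0,0],[0,0,0],[0,0,0],[0,0,0],[0,0,0],[0,0,0]],"grip":[0.65,0.65,0.65,0.65,0.65,0.65,0.65,0.65,0.65,0.65]}'
python3 -c "
from h import *
near(save='pics/w9.png')"
```

```text
clock: 14.8
tool_pos: [0.6449, -0.1378, 0.0367]
tool_rot: [[-0.8, 0.6, 0.0], [0.6, 0.8, -0.0], [-0.0, 0.0, -1.0]]
contact_force: [-0.5, -0.1, 0.7]
grip_width: 0.0707
clock: 15.63
tool_pos: [0.6207, -0.1405, 0.0365]
tool_rot: [[-0.801, 0.599, -0.0], [0.599, 0.801, -0.0], [-0.0, -0.0, -1.0]]
contact_force: [0.6, -0.6, 1.2]
grip_width: 0.0707
line ang 6.37 M [ 0.5432 -0.0579] TCP(line) 0.0674 -0.0907 tool yaw 143.18 z 0.0364
 blob px (np.float64(47.0), np.float64(56.0)) line x -0.0786 y -0.1051 len 0.085 skew deg(ccw+) 3.71 wid 0.038
 blob px (np.float64(601.0), np.float64(111.0)) line x 0.0972 y 0.0502 len 0.046 skew deg(ccw+) 5.57 wid 0.045
 blob px (np.float64(367.0), np.float64(226.0)) line x 0.0664 y -0.0655 len 0.062 skew deg(ccw+) -11.01 wid 0.036
 blob px (np.float64(616.0), np.float64(241.0)) line x 0.1568 y 0.024 len 0.034 skew deg(ccw+) -15.61 wid 0.024
```

View pics/w9.png

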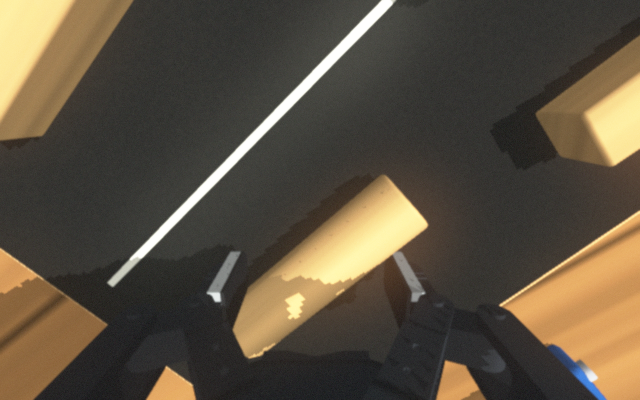

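The dowel moves with the fingertips. Rolling it on to the line, then releasing by turning back and lifting.

```bash
python3 -m crank '{"linear":[[0.0029,-0.00275,0],[0.0029,-0.00275,0],[0.0029,-0.00275,0],[0.0029,-0.00275,0],[0.0029,-0.00275,0],[0.0029,-0.00275,0],[0.0029,-0.00275,0],[0.0029,-0.00275,0],[0.0029,-0.00275,0],[0.0029,-0.00275,0],[0.0029,-0.00275,0],[0.0029,-0.00275,0],[0.0029,-0.00275,0],[0.0029,-0.00275,0]],"dr":[[0,0,0],[0,0,0],[0,0,0],[0,0,0],[0,0,0],[0,0,0],[0,0,0],[0,0,0],[0,0,0],[0,0,0],[0,0,0],[0,0,0],[0,0,0],[0,0,0]],"grip":[0.65,0.65,0.65,0.65,0.65,0.65,0.65,0.65,0.65,0.65,0.65,0.65,0.65,0.65]}'
python3 -m crank '{"linear":[[0.0029,-0.00275,0],[0.0029,-0.00275,0],[0.0029,-0.00275,0],[0.0029,-0.00275,0],[0.0029,-0.00275,0],[0.0029,-0.00275,0],[0.0029,-0.00275,0],[0.0029,-0.00275,0],[0.0029,-0.00275,0],[0.0029,-0.00275,0],[0.0029,-0.00275,0],[0.0029,-0.00275,0],[0.0029,-0.00275,0],[0.0015,-0.0014,0],[0.001,-0.001,0],[0,0,0],[0,0,0],[0,0,0]],"dr":[[0,0,0],[0,0,0],[0,0,0],[0,0,0],[0,0,0],[0,0,0],[0,0,0],[0,0,0],[0,0,0],[0,0,0],[0,0,0],[0,0,0],[0,0,0],[0,0,0],[0,0,0],[0,0,0],[0,0,0],[0,0,0]],"grip":[0.65,0.65,0.65,0.65,0.65,0.65,0.65,0.65,0.65,0.65,0.65,0.65,0.65,0.65,0.65,0.65,0.65,0.65]}'
python3 -c "
from h import *
near()"
python3 -m crank '{"linear":[[0,0,0],[0,0,0],[0,0,0],[0,0,-0.03],[0,0,-0.04],[0,0,-0.03],[0,0,0],[0,0,0]],"dr":[[0,0,0.06],[0,0,0.1],[0,0,0.1],[0,0,0],[0,0,0],[0,0,0],[0,0,0],[0,0,0]],"grip":[0.65,0.65,0.65,0.65,0.65,0.65,0.65,0.65]}'
python3 -c "
from h import *
near(save='pics/w10.png')"
```

```text
clock: 16.85
tool_pos: [0.5873, -0.1444, 0.0365]
tool_rot: [[-0.801, 0.599, 0.0], [0.599, 0.801, 0.0], [-0.0, 0.0, -1.0]]
contact_force: [-0.6, 0.4, -0.1]
grip_width: 0.0706
clock: 18.35
tool_pos: [0.5546, -0.1482, 0.0365]
tool_rot: [[-0.801, 0.599, -0.0], [0.599, 0.801, 0.0], [0.0, -0.0, -1.0]]
contact_force: [-0.3, 0.2, 0.4]
grip_width: 0.07
line ang 6.36 M [ 0.5436 -0.0578] TCP(line) 0.0009 -0.0911 tool yaw 143.19 z 0.0365
 blob px (np.float64(18.0), np.float64(26.0)) line x -0.1586 y -0.1047 len 0.039 skew deg(ccw+) 5.83 wid 0.014
 blob px (np.float64(579.0), np.float64(52.0)) line x 0.0008 y 0.0525 len 0.052 skew deg(ccw+) -4.16 wid 0.035
 blob px (np.float64(183.0), np.float64(129.0)) line x -0.0881 y -0.0945 len 0.122 skew deg(ccw+) 2.69 wid 0.038
 blob px (np.float64(367.0), np.float64(225.0)) line x -0.0008 y -0.0654 len 0.063 skew deg(ccw+) -10.17 wid 0.036
 blob px (np.float64(628.0), np.float64(206.0)) line x 0.0768 y 0.0377 len 0.016 skew deg(ccw+) -0.89 wid 0.019
clock: 19.07
tool_pos: [0.5557, -0.1487, 0.098]
tool_rot: [[-0.662, 0.749, 0.003], [0.749, 0.662, -0.001], [-0.003, 0.001, -1.0]]
contact_force: [-0.1, 0.4, -0.8]
grip_width: 0.0707
line ang 6.37 M [ 0.5434 -0.0578] TCP(line) 0.0012 -0.0911 tool yaw 131.49 z 0.0966
 blob px (np.float64(460.0), np.float64(32.0)) line x 0.001 y 0.0558 len 0.053 skew deg(ccw+) -6.93 wid 0.033
 blob px (np.float64(592.0), np.float64(104.0)) line x 0.0986 y 0.0737 len 0.087 skew deg(ccw+) 0.73 wid 0.048
 blob px (np.float64(206.0), np.float64(142.0)) line x -0.0875 y -0.0931 len 0.119 skew deg(ccw+) 2.71 wid 0.038
 blob px (np.float64(327.0), np.float64(205.0)) line x 0.0012 y -0.0846 len 0.102 skew deg(ccw+) -0.73 wid 0.034
```

```bash
python3 -m crank '{"linear":[[0,0,-0.06],[0,0,-0.06],[0,0,-0.06],[0,0,-0.06],[0,0,-0.06],[0,0,-0.06],[0,0,0],[0,0,0],[0,0,0],[0,0,0],[0,0,0],[0,0,0],[0,0,0],[0,0,0],[0,0,0],[0,0,0],[0,0,0],[0,0,0],[0,0,0],[0,0,0]],"dr":[[0,0,0],[0,0,0],[0,0,0.155],[0,0,0.155],[0,0,0.155],[0,0,0.155],[0,0,0.155],[0,0,0.155],[0,0,0.155],[0,0,0.155],[0,0,0.155],[0,0,0.155],[0,0,0.155],[0,0,0.155],[0,0,0.155],[0,0,0.155],[0,0,0.155],[0,0,0.155],[0,0,0.155],[0,0,0.155]],"grip":[0.65,0.65,0.65,0.65,0.65,0.65,0.65,0.65,0.65,0.65,0.65,0.65,0.65,0.65,0.65,0.65,0.65,0.65,0.65,0.65]}'
python3 -m crank '{"linear":[[-0.023,-0.058,0],[-0.023,-0.058,0],[-0.023,-0.058,0],[0,0,0],[0,0,0],[0,0,0]],"dr":[[0,0,0],[0,0,0],[0,0,0],[0,0,0],[0,0,0],[0,0,0]],"grip":[0.65,0.65,0.65,0.65,0.65,0.65]}'
python3 -c "
from h import *
near(save='pics/w11.png',cut=243)
report('scene')"
```

```text
clock: 20.78
tool_pos: [0.5541, -0.148, 0.3104]
tool_rot: [[0.995, 0.097, -0.003], [0.097, -0.995, 0.001], [-0.003, -0.001, -1.0]]
contact_force: [-0.4, 0.6, 0.7]
grip_width: 0.0705
clock: 21.28
tool_pos: [0.5024, -0.0487, 0.3115]
tool_rot: [[0.995, 0.104, -0.001], [0.104, -0.995, -0.0], [-0.001, 0.0, -1.0]]
contact_force: [0.3, -0.1, 0.5]
grip_width: 0.0701
line ang 6.25 M [ 0.5428 -0.0579] TCP(line) -0.039 0.013 tool yaw 5.92 z 0.3116
 blob px (np.float64(251.0), np.float64(53.0)) line x 0.1006 y 0.0923 len 0.115 skew deg(ccw+) -2.62 wid 0.035
 blob px (np.float64(393.0), np.float64(134.0)) line x 0.0017 y -0.0916 len 0.119 skew deg(ccw+) -0.33 wid 0.032
 blob px (np.float64(258.0), np.float64(136.0)) line x 0.0002 y 0.0912 len 0.116 skew deg(ccw+) -0.34 wid 0.032
 blob px (np.float64(388.0), np.float64(197.0)) line x -0.0864 y -0.0915 len 0.117 skew deg(ccw+) 2.78 wid 0.042
scene hull (207, 176, 214, 167) 4 146
 line mid [ 0.5409 -0.0576] angle of y-axis deg 6.51 len 0.381
 obj px (287, 259) mean [ 0.5513 -0.147 ] rectc [ 0.551  -0.1442] size [0.042 0.129] ang 7.77
 obj px (371, 245) mean [0.6305 0.0416] rectc [0.6304 0.0438] size [0.047 0.132] ang 6.77
 obj px (264, 238) mean [ 0.4658 -0.1575] rectc [ 0.4654 -0.1552] size [0.053 0.127] ang 12.5
 obj px (342, 221) mean [0.5306 0.0306] rectc [0.5301 0.0331] size [0.043 0.135] ang 8.17
```

View pics/w11.png

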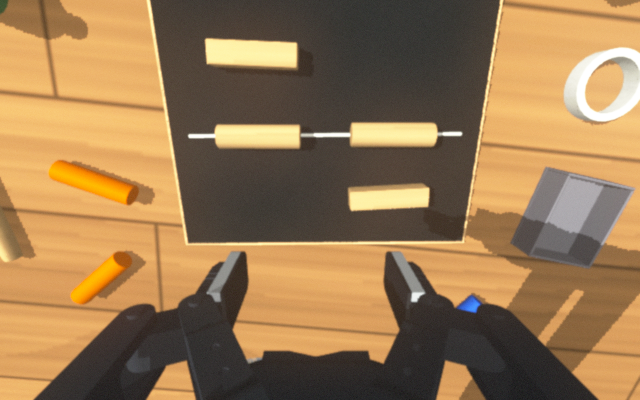

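Both dowels lie on the line at px (258,136) and (393,134), in one row and parallel to it. The offcuts have not moved, and the scene camera puts both dowels within 0.5 mm of the line.

```bash
python3 -c "
from plant import r
print(r.finish_job())"
```

```text
the job is handed in; nothing more can be done
None
```

Both dowels now lie lengthwise on the chalk line in one row, and the job was handed in at about 21 s of the 72 s allowed.

**What I did:** I rolled the left dowel to the line with two fingertips. That kept its 3° starting skew, so I straddled it diagonally with the open fingers and turned the tool to square it up. The right dowel I straddled and squared the same way, then rolled across between the fingertips. Neither was gripped or lifted, and the contact forces I read between moves stayed under about 2 N.

**Last checks, from a raised wrist view and the scene camera:**

| Dowel | Off the line (wrist) | Off the line (scene) | Skew (wrist) | Position along the line |
|---|---|---|---|---|
| Left | +0.2 mm | about −0.3 mm | −0.3° | +91 mm |
| Right | +1.7 mm | about +0.3 mm | −0.3° | −92 mm |

- **Camera disagreement:** the two views differ by 1.4 mm on the right dowel, which is within the 2 mm calibration. The scene camera's raw angles came out 1.3–1.7° off the line's. I trusted the wrist view there, because the scene camera's oblique view biases its angles.
- **Offcuts and bystanders:** the offcuts measured within 1 mm of where they started. I did not re-measure the bench items, but the arm never went near them below travel height.
- **Stillness:** I did not take a separate repeat picture to confirm the dowels were still. The right one was released about 2 s before the last picture and the left one about 9 s before.

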